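Slide the bracket plate out over the end of the parts shelf

TASK

On the raised parts shelf lies a flat rectangular steel bracket plate with a bolt hole near each corner, beside an oval pipe flange. With the fingertips, push the bracket plate along the shelf towards the open end (the end without an upturned lip) until both bolt holes at that end stand fully clear of the shelf, so that bolts can be put in from below; let no more than a third of its length hang out, and leave it lying flat and square with the end of the shelf. Only slide it, never grip or lift it, leave the flange, socket, bottle and wrench where they are, and take the hand away when done.

Things in the scene. Friction and masses are not known exactly. Their poses are not given: they have to be found in the camera images.
- shelf_end (a point): middle of the open end's top edge on the raised parts shelf, a fixed, blue-grey painted folded-sheet shelf, 220 (x) by 460 (y) mm, its flat top 90 mm above the bench. Axes are the shelf's: +y runs from this end along the 460 mm length to the closed end, so -y points off the open end into free space; +x to the shelf's back, away from the robot; z up. An upturned lip 3 mm thick and 12 mm high runs along the back and along the closed end; the front and the open end have none
- bracket: the bracket plate: loose flat bright steel plate, 70 (x) by 130 (y) by 5 mm (z), 0.24 to 0.48 kg, with a round 10 mm bolt hole near each of its four corners, lying flat on the shelf; friction coefficients are ordinary for metal. Origin: centre of its underside. Its y axis is its length, roughly along the shelf, and its -y end is the one nearer the open end
- hole_a (a point): centre of the 10 mm hole of the bracket plate at its open-end side, robot side, at the plate's top face: 15 mm from the plate's end, 21 mm off its middle line
- hole_b (a point): the same for the hole at the open-end side, far from the robot
- flange: bystander: oval two-bolt pipe flange of dark steel, 68 (x) by 112 (y) by 6 mm, with a 44 mm bore in the middle, lying flat on the shelf beside the bracket plate (on its robot side or its far side). Origin: centre of its underside
- socket: bystander: steel deep socket, 26 mm across and 62 mm tall, standing on the shelf near the closed end. Origin: centre of its underside
- bottle: bystander: white bottle, 44 mm across and 95 mm tall, standing on the shelf near the closed end. Origin: centre of its underside
- wrench: bystander: 200 mm wrench lying flat on the bench in front of the shelf, between shelf and robot. Origin: middle of its length, on the bench
Not all that is in view belongs to the job. Leave any pink or yellow look-alike of the bracket alone.

How it is judged:
At the end, for the whole second after the job is handed in: Centres of both leading holes at least 6 mm past the shelf end, overhang at most 45 mm; plate flat on the shelf, at rest, square within 0.12 rad, at most 5 mm over the front edge; flange, socket, bottle and wrench within 12 mm of their starts (y of each of hole_a, hole_b in the frame of shelf_end below -0.006 m and y of bracket in the frame of shelf_end above 0.02 m and angle between the y axis of bracket and the y axis of shelf_end, either way round below 0.12 rad and x of bracket in the frame of shelf_end between -0.08 and 0.08 m and z of bracket in the frame of shelf_end between -0.003 and 0.003 m and angle between bracket's own z axis and vertical below 0.05 rad and linear speed of bracket below 0.01 m/s and distance of each of flange, socket, bottle, wrench from where it was at the start of the episode below 0.012 m); the robot touches nothing.
It fails at once if the bracket plate is lifted (z of bracket in the frame of shelf_end above 0.01 m).
It fails at once if the bracket plate tips or falls off the shelf (angle between bracket's own z axis and vertical above 0.2 rad or z of bracket in the frame of shelf_end below -0.02 m).
It fails at once if the flange is moved or lifted (distance of flange from where it was at the start of the episode above 0.012 m).
It fails at once if the socket, the bottle or the wrench is moved or knocked over (distance of any of socket, bottle, wrench from where it was at the start of the episode above 0.012 m or angle between any of socket, bottle's own z axis and vertical above 0.3 rad).
It also fails if it takes over 48 s, if anything falls off the work surface, if the arm or the gripper's body presses on something with over 40 N, if the wrist force passes 120 N, or if a joint passes its speed limit or range.

ROBOT

A 6-joint arm with a two-finger parallel gripper is mounted at the origin on the work surface. World frame = base frame: x ahead of the robot, y to its left, z up, the work surface at z = 0. Lengths are in m, angles in rad, forces in N, time in s.
With the tool pointing down it reaches from about 0.35 to 0.975 m from the base axis. Payload 4.9 kg.
Tool frame: the origin (TCP) lies midway between the tips of the shut fingers; the grasp point (between the pads) lies 19 mm behind it; z points along the fingers, y is the direction in which the jaws open and shut (so a half turn about z gives the same grasp; the last joint's range is limited). The gripper opens to 85 mm and grips with 20 to 120 N. Pads are 22 mm wide; open, the fingers measure 114 mm over their backs; the gripper's body (76 mm by 85 mm) begins 54 mm behind the grasp point. The pads swing forward as they close: fully open they stand 13 mm farther back than shut.
Start: joints at [1.032, 0.053, 1.613, -0, 1.476, -0.119], TCP at [0.255, 0.571, 0.231] pointing down, gripper open.
Joint ranges: [-3.01, 3.01], [-1.01, 2.22], [0.06, 2.58], [-1.02, 4.17], [0.09, 2.62], [-3.14, 3.14]. Speed limits (rad/s): [2.57, 2.57, 3.14, 3.14, 3.14, 3.14].

INTERFACE

Orientations are given as a unit quaternion [w, x, y, z].
In Python, from plant import manip gives the robot as it stands. The module is installed in compiled form; this text tells all that it offers.
- The arm moves only by the tool move_arm, never from a script. Its argument "rows" is a list of rows, each an object of numbers: "tx", "ty", "tz": the shift along the tool's x, y, z in m; "ax", "ay", "az": the turn, a rotation vector about the tool's x, y, z in degrees; "jaw": the closure in counts, from 0 (fully open) to 255 (shut). In form: [{"tx": .., "ty": .., "tz": .., "ax": .., "ay": .., "az": .., "jaw": ..}, ...]. A call has 1 to 12 rows; each row shifts and turns the pose as measured when the row begins, along the tool's axes as they then stand; what a row does not reach is not made up. A row lasts 1/10 s, in which the tool goes at most 50 mm and 8.59 degrees, less where a joint would pass 70% of its speed; a pose out of reach is approached as far as the arm can. A call with a gripper value outside its range is refused whole. The fingers move at their own pace and stop on an object; the grip force is fixed at half the most. Time passes only in rows, so rows that do not move let the fingers close. It gives the time, the measured TCP pose, the force and the opening at its end, in the units of the state.
- manip.state(): the state, without advancing time (a new reading comes with each control period).
- manip.grab_frame(name): name is "side" or "top"; returns a dict with "color" (420x560x3 uint8, red, green, blue), "intrinsics" (3x3 intrinsics, pixels), "R" (3x3) and "t" (3): a world point X has camera coordinates R X + t. Camera axes: x right, y down, z forward; pixel columns grow to the right and rows downward; lengths in m; the calibration is good to about 2 mm. A picture is of the moment at which its call begins. There is no depth.
- manip.job_done(): hands the job in, once; it reports no verdict.
The state is a dict: "time": time; "joint_pos": joint angles; "joint_vel": joint speeds; "joint_efforts": joint torques, N m; "tool_pos": TCP position; "tool_rot": TCP orientation; "contact_force": force on the tool from outside, world axes, zero at the start; "ft_torque": the same for the moment, N m; "gripper_width": opening from 0.0 (shut) to 1.0 (fully open).
Only numpy, scipy, OpenCV 4.12 (cv2) and the standard library are available. Lean on these libraries where they do the work, as an engineer would, in place of code of your own. Each camera call takes 0.05 s, during which the arm holds its last target.

## Working session

There is one attempt and no reset: what is moved stays moved. The work goes in short steps, Python scripts to look and compute and a tool call to move; the robot and the scene stay as the last step left them, time stands still between calls to the robot, and variables do not carry over. Pictures are saved under pics/ and viewed, and the job is handed in when it is done.

Besides the shell and the picture viewer there is one more tool, called after "Call:" as name([rows], argument=value, ...), one row to a line, values as JSON. move_arm: Moves the arm, as the interface text tells. Its arguments: {"type":"object","properties":{"rows":{"type":"array"}},"required":["rows"]}

```bash
mkdir -p pics; python3 - <<'E'
from plant import manip
import cv2,json
s=manip.state()
for k,v in s.items(): print(k,v)
for n in("top","side"):
    f=manip.grab_frame(n); cv2.imwrite(f"pics/{n}0.png",cv2.cvtColor(f["color"],cv2.COLOR_RGB2BGR))
    print(n,f["intrinsics"],f["R"],f["t"])
E
```

```text
time 0.0
joint_pos [ 1.03199332e+00  5.33565424e-02  1.61433459e+00 -2.12241136e-05
  1.47604490e+00 -1.18994909e-01]
joint_vel [ 0.00098086 -0.00019853  0.00133228 -0.0025425   0.00024773  0.00025213]
joint_efforts [ 4.96641296e-04 -3.93698680e+01 -3.70167124e+01 -1.29690702e-04
  7.26659011e-03  3.04679055e-06]
tool_pos [0.2544051  0.57016345 0.230039  ]
tool_rot [-3.36159219e-04  2.08364941e-01  9.78050563e-01 -1.01765559e-03]
contact_force [ 0.57965883 -0.44239777 -0.2926243 ]
ft_torque [-0.00354624 -0.05096254  0.02451678]
gripper_width 0.9988963960315552
top [[382.79196151   0.         275.39719641]
 [  0.         382.79196151 209.53049056]
 [  0.           0.           1.        ]] [[ 0.00980307 -0.99993886 -0.00511569]
 [-0.97963089 -0.00857759 -0.20062338]
 [ 0.20056723  0.00697821 -0.97965509]] [-0.0190503   0.53519854  0.7096292 ]
side [[466.97293472   0.         288.93658331]
 [  0.         466.97293472 209.95831952]
 [  0.           0.           1.        ]] [[ 0.99716981 -0.07226195  0.02075055]
 [-0.03482031 -0.68851204 -0.72438851]
 [ 0.06663273  0.72161581 -0.6890796 ]] [-0.52473782  0.05381244  1.18847384]
```

View pics/top0.png

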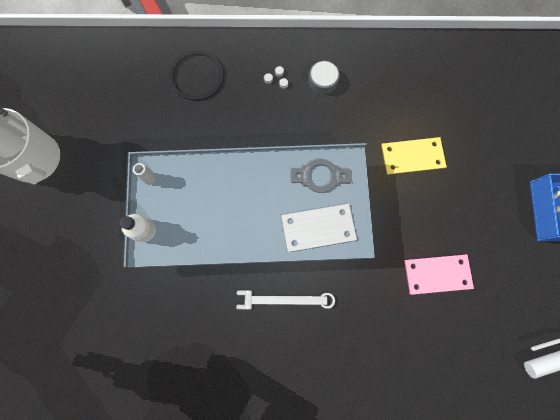

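View pics/side0.png

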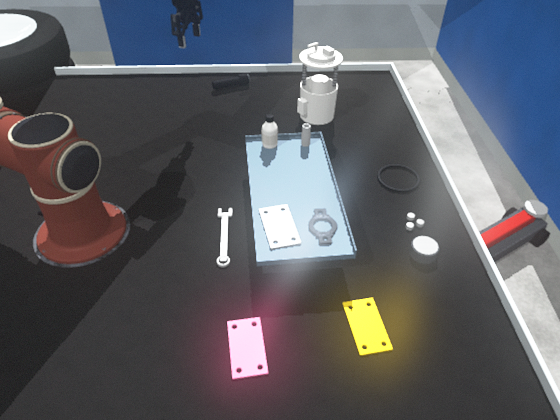

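The top picture shows the steel plate on the shelf at (319,228) and the flange at (321,176). The socket is at (140,170), the bottle at (138,228) and the wrench at (288,300). The open end runs from (367,145) to (374,258).
Things that could be taken for the bracket: bright steel plate on the shelf (319,228), yellow plate (414,155) and pink plate (439,274), both on the bench. I choose the one on the shelf and check it in a crop.

```bash
cat > h.py <<'E'
import numpy as np,cv2
from plant import manip
def grab(n): return manip.grab_frame(n)
def ray(f,uv):
    d=np.linalg.inv(f["intrinsics"])@np.array([uv[0],uv[1],1.]); R=f["R"]; return -R.T@f["t"], R.T@d
def onz(f,uv,z):
    c,d=ray(f,uv); return c+d*(z-c[2])/d[2]
def tri(f1,p1,f2,p2):
    c1,d1=ray(f1,p1);c2,d2=ray(f2,p2)
    A=np.stack([d1,-d2],1); s=np.linalg.lstsq(A,c2-c1,rcond=None)[0]
    a=c1+d1*s[0]; b=c2+d2*s[1]; return (a+b)/2,np.linalg.norm(a-b)
def proj(f,X):
    q=f["R"]@np.asarray(X)+f["t"]; q=f["intrinsics"]@q; return q[:2]/q[2]
def plate(f,box):
    x0,y0,x1,y1=box; im=f["color"][y0:y1,x0:x1]; hsv=cv2.cvtColor(im,cv2.COLOR_RGB2HSV)
    m=((hsv[...,1]<40)&(hsv[...,2]>150)).astype(np.uint8)*255
    cs,h=cv2.findContours(m,cv2.RETR_CCOMP,cv2.CHAIN_APPROX_NONE)
    i=max(range(len(cs)),key=lambda i:cv2.contourArea(cs[i]))
    holes=[]
    for j,c in enumerate(cs):
        if h[0][j][3]==i and len(c)>5:
            mo=cv2.moments(c); 
            if mo["m00"]>4: holes.append((mo["m10"]/mo["m00"]+x0,mo["m01"]/mo["m00"]+y0))
    r=cv2.minAreaRect(cs[i]); hull=cv2.convexHull(cs[i])
    ap=cv2.approxPolyN(hull,4)[0] if hasattr(cv2,"approxPolyN") else cv2.boxPoints(r)
    return m,np.array(holes),np.array(ap,float)+[x0,y0]
E
python3 - <<'E'
from h import *
for n,b in(("top",(265,190,375,262)),("side",(245,190,345,265))):
    f=grab(n); m,h,c=plate(f,b); print(n,np.round(h,1).tolist(),np.round(c,1).tolist())
    im=f["color"][b[1]:b[3],b[0]:b[2]][...,::-1]; 
    o=np.vstack([cv2.resize(im,None,fx=4,fy=4,interpolation=cv2.INTER_CUBIC),cv2.cvtColor(cv2.resize(m,None,fx=4,fy=4,interpolation=0),cv2.COLOR_GRAY2BGR)])
    cv2.imwrite(f"pics/{n}_c.png",o)
E
```

```text
top [[325.7, 256.7], [303.3, 255.7], [283.7, 254.3], [332.4, 254.3], [308.8, 254.8], [293.0, 251.2], [269.8, 253.8], [315.0, 250.0], [299.4, 250.1], [348.8, 250.2], [321.0, 250.5], [305.2, 249.2], [337.5, 248.2], [334.3, 247.3], [283.8, 248.2], [266.9, 248.9], [331.8, 248.9], [328.5, 245.0], [269.2, 246.0], [333.8, 244.4], [342.0, 243.0], [338.7, 244.2], [271.7, 243.3], [346.2, 242.3], [351.0, 241.6], [292.7, 242.6], [267.3, 239.7], [268.8, 236.8], [345.4, 232.9], [266.0, 228.0], [266.7, 222.7], [288.5, 220.0], [268.0, 219.0], [269.2, 215.8], [285.5, 213.0], [270.5, 214.0], [340.8, 211.0], [293.0, 211.0], [289.7, 210.3], [272.2, 210.8], [268.4, 210.8], [306.7, 208.3], [290.5, 206.5], [329.0, 205.2], [284.5, 205.5], [317.2, 204.2], [295.4, 204.6], [343.3, 202.7], [327.4, 201.4], [304.5, 201.5], [339.5, 202.5], [282.0, 201.5], [271.4, 201.0], [337.0, 199.5], [292.3, 198.3], [289.4, 198.0], [277.3, 197.7], [322.7, 197.3], [327.0, 196.3], [300.8, 195.2], [316.6, 196.7], [275.8, 194.0]] [[357.0, 190.0], [356.0, 257.0], [265.0, 262.0], [265.0, 190.0]]
side [[299.0, 258.0], [292.5, 258.0], [339.0, 252.0], [336.2, 250.8], [330.0, 249.5], [289.0, 247.0], [275.5, 248.8], [336.0, 246.0], [275.0, 242.0], [267.0, 241.0], [325.0, 238.3], [315.0, 237.0], [266.0, 237.5], [308.0, 229.0], [263.3, 229.1], [262.0, 224.0], [326.2, 223.7], [261.0, 221.0], [258.5, 214.0], [320.0, 212.8], [313.5, 212.0], [326.2, 211.1], [321.5, 208.0], [290.0, 209.0], [265.5, 206.0], [289.0, 206.0], [271.5, 205.0], [285.0, 203.0], [281.0, 203.0], [278.0, 203.8], [291.3, 202.7], [254.6, 202.2], [306.1, 199.9], [291.0, 199.8], [314.0, 197.8], [293.0, 196.8], [312.3, 195.3], [297.6, 196.4]] [[258.0, 272.0], [251.0, 192.0], [327.0, 191.0], [344.0, 253.0]]
```

View pics/top_c.png

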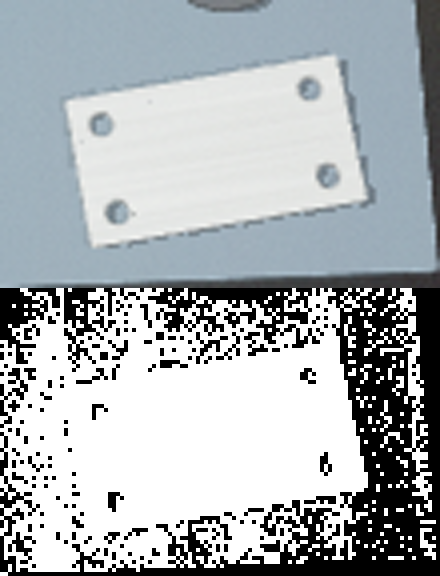

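View pics/side_c.png

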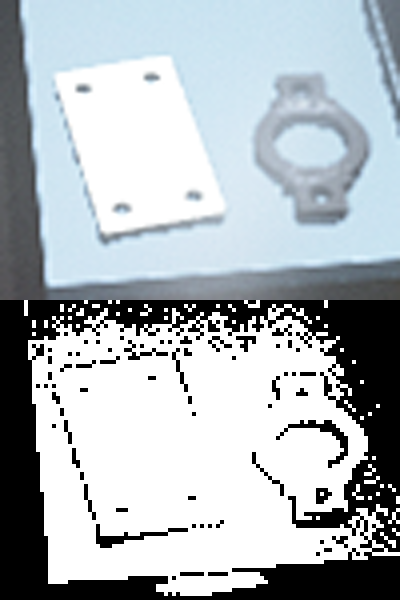

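The crop shows the bright steel plate with four holes, yawed about 8°. My mask was too loose, so I'll threshold on the red channel.

```bash
cat > h2.py <<'E'
from h import *
def plate2(f,box,thr):
    x0,y0,x1,y1=box; im=f["color"][y0:y1,x0:x1]; K=4
    r=cv2.resize(im[...,0],None,fx=K,fy=K,interpolation=cv2.INTER_CUBIC)
    m=(r>thr).astype(np.uint8)*255
    cs,h=cv2.findContours(m,cv2.RETR_CCOMP,cv2.CHAIN_APPROX_NONE)
    i=max(range(len(cs)),key=lambda i:cv2.contourArea(cs[i]))
    s=lambda p:(np.array(p,float)+.5)/K-.5+np.array([x0,y0])
    hs=[]
    for j,c in enumerate(cs):
        if h[0][j][3]==i and cv2.contourArea(c)>40:
            mo=cv2.moments(c); hs.append(s((mo["m10"]/mo["m00"],mo["m01"]/mo["m00"])))
    ap=cv2.approxPolyN(cv2.convexHull(cs[i]),4)[0]
    return m,np.array(hs),s(ap)
E
python3 - <<'E'
from h2 import *
F={}
for n,b,t in(("top",(265,190,372,258),205),("side",(245,195,345,258),235)):
    f=F[n]=grab(n); print(n,[f["color"][y,x].tolist() for x,y in ([(319,228),(270,228)] if n=="top" else [(280,225),(300,200)])])
    m,h,c=plate2(f,b,t); print(np.round(h,1).tolist(),np.round(c,1).tolist()); cv2.imwrite(f"pics/{n}_m.png",m)
E
```

```text
top [[227, 228, 226], [160, 179, 189]]
[[294.0, 242.6], [346.5, 233.4], [289.8, 220.6], [341.8, 211.7]] [[356.1, 239.4], [287.4, 251.1], [280.9, 214.9], [348.4, 203.4]]
side [[255, 255, 255], [207, 230, 242]]
[[275.0, 241.6], [293.0, 238.5], [265.4, 211.6], [282.4, 208.9]] [[301.4, 242.4], [270.1, 247.9], [257.9, 207.9], [286.9, 203.1]]
```

```bash
python3 - <<'E'
import cv2,numpy as np
a=cv2.imread("pics/top_m.png");b=cv2.imread("pics/side_m.png")
w=max(a.shape[1],b.shape[1]);p=lambda i:cv2.copyMakeBorder(i,4,4,0,w-i.shape[1],0,value=(0,0,255))
cv2.imwrite("pics/mm.png",np.vstack([p(a),p(b)]))
for n,(x0,y0,x1,y1) in (("top0",(345,130,395,270)),("side0",(235,230,365,275))):
    i=cv2.imread(f"pics/{n}.png")[y0:y1,x0:x1];k=4;cv2.imwrite(f"pics/{n}e.png",cv2.resize(i,None,fx=k,fy=k,interpolation=cv2.INTER_CUBIC))
E
```

```text
(no output)
```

View pics/mm.png

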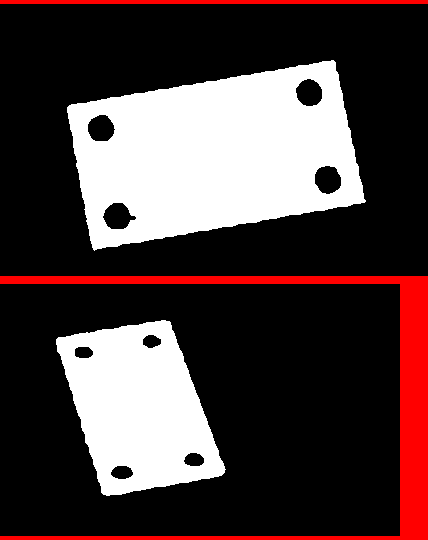

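View pics/top0e.png

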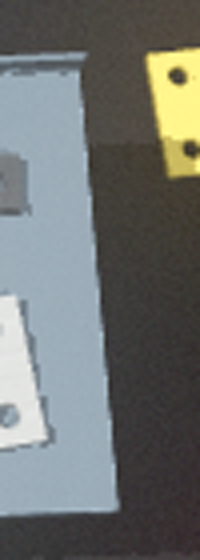

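View pics/side0e.png

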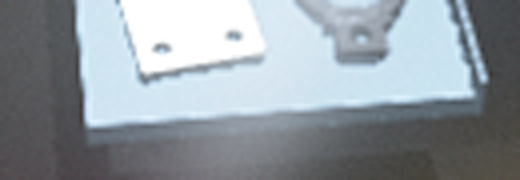

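```bash
python3 - <<'E'
from h2 import *
T=grab("top");S=grab("side")
_,ht,ct=plate2(T,(265,190,372,258),205);_,hs,cs=plate2(S,(245,195,345,258),235)
# order by rays on z=.095 nearest
W=[]
for p in ht:
    X=onz(T,p,.095); q=proj(S,X); j=np.argmin(np.linalg.norm(hs-q,axis=1)); x,e=tri(T,p,S,hs[j]); W.append(x); print("hole",x.round(4),"gap",round(e,4), "planeT",X[:2].round(4),"planeS",onz(S,hs[j],.095)[:2].round(4))
# shelf end edge: top image, right boundary of bluish shelf rows 160..250
def edge(f,rows=None,cols=None):
    g=cv2.GaussianBlur(f["color"][...,2].astype(np.float32),(3,3),0); P=[]
    if rows is not None:
        for r in rows:
            seg=g[r,358:390]; d=np.diff(seg); k=np.argmin(d); P.append((358+k+.5,r))
    else:
        for c in cols:
            seg=g[246:268,c]; d=np.diff(seg); k=np.argmin(d); P.append((c,246+k+.5))
    return np.array(P,float)
for n,P,f in(("T",edge(T,rows=range(160,202,1)),T),("T2",edge(T,rows=range(242,256,1)),T),("S",edge(S,cols=range(262,345)),S)):
    X=np.array([onz(f,p,.09)[:2] for p in P]); l=cv2.fitLine(X.astype(np.float32),cv2.DIST_HUBER,0,.001,.001).ravel(); print(n,X[0].round(4),X[-1].round(4),"line",l.round(4))
for nm,a,b in(("frontcorner",(374.4,257.2),(256.6,261.6)),): print(nm,tri(T,a,S,b),onz(T,a,.09),onz(S,b,.09))
for c in ct: print("plate corner",onz(T,c,.095).round(4))
for c in cs: print("  side corner",onz(S,c,.095).round(4))
E
```

```text
hole [ 0.4645 -0.0495  0.0936] gap 0.0007 planeT [ 0.4647 -0.0494] planeS [ 0.4641 -0.0511]
hole [ 0.4826 -0.1475  0.0931] gap 0.0008 planeT [ 0.4827 -0.1471] planeS [ 0.4822 -0.1493]
hole [ 0.5059 -0.0416  0.0933] gap 0.0008 planeT [ 0.506  -0.0415] planeS [ 0.5053 -0.0436]
hole [ 0.5239 -0.1399  0.093 ] gap 0.0008 planeT [ 0.5239 -0.1395] planeS [ 0.5233 -0.1418]
T [ 0.6281 -0.189 ] [ 0.5462 -0.1935] line [ 0.9987  0.0514  0.5868 -0.191 ]
T2 [ 0.4678 -0.196 ] [ 0.4437 -0.1987] line [ 0.9991 -0.0415  0.4544 -0.1973]
S [ 0.4513 -0.2015] [ 0.6324 -0.1913] line [ 0.9989  0.0462  0.5551 -0.1951]
frontcorner (array([ 0.439688  , -0.19901133,  0.08755236]), np.float64(0.0002184217312171367)) [ 0.43959983 -0.1983893   0.09      ] [ 0.4395993  -0.20109169  0.09      ]
plate corner [ 0.4718 -0.1647  0.095 ]
plate corner [ 0.4489 -0.0372  0.095 ]
plate corner [ 0.5168 -0.0248  0.095 ]
plate corner [ 0.5401 -0.1522  0.095 ]
  side corner [ 0.541  -0.1548  0.095 ]
  side corner [ 0.4704 -0.1675  0.095 ]
  side corner [ 0.4464 -0.038   0.095 ]
  side corner [ 0.5175 -0.0237  0.095 ]
```

Hole triangulation puts the plate top at about z = 0.093. The plate is centred at (0.494, -0.095), its yaw is 10.5° and the shelf's is 2.8°, so it sits 7.6° out of square with its centre 101 mm from the end. I want the centre about 32 mm from the end, which is a push of about 69 mm. I'll use two part-open fingertips lined up with the shelf's x axis, so the plate squares itself against them. First I turn the tool.

Call:
move_arm([
  {"az": 8, "jaw": 160},
  {"az": 8, "jaw": 160},
  {"az": 8, "jaw": 160},
  {"az": 8, "jaw": 160},
  {"az": 8, "jaw": 160},
  {"az": 8, "jaw": 160},
  {"az": 8, "jaw": 160},
  {"az": 7.2, "jaw": 160},
])

```text
schema error: expected keys tx, ty, tz, ax, ay, az, jaw
```

```bash
cat > st.py <<'E'
from h2 import *
import sys
from scipy.spatial.transform import Rotation as Ro
ex=np.array([.9988,.049,0]);ey=np.array([-.049,.9988,0]);O=np.array([.5495,-.193,.09])
s=manip.state(); p=np.array(s["tool_pos"]); q=s["tool_rot"]; R=Ro.from_quat([q[1],q[2],q[3],q[0]]).as_matrix()
print("t",round(s["time"],2),"tcp",p.round(4),"shelf",((p-O)@ex).round(4),((p-O)@ey).round(4),"toolY ang",np.degrees(np.arctan2(R[1,1],R[0,1])).round(2),"z",R[:,2].round(4),"w",round(s["gripper_width"],3),"F",np.round(s["contact_force"],1))
if len(sys.argv)>3: print("tool delta",(R.T@(np.array([float(a) for a in sys.argv[1:4]])-p)).round(4))
E
python3 st.py .485 .012 .20
python3 - <<'E'
from h2 import *
T=grab("top")
for n,uv,z in(("flange c",(321,176),.096),("flange front",(321,193.5),.096),("flange left lug",(291,177),.096),("bottle",(131,222),.18),("socket",(140,167),.152)): print(n,onz(T,uv,z).round(3))
E
```

```text
t 0.4 tcp [0.2547 0.5706 0.2311] shelf -0.257 0.7772 toolY ang 65.95 z [-2.e-04 -3.e-04 -1.e+00] w 0.998 F [0.4 0.2 0.2]
tool delta [-0.438  -0.4163  0.0312]
flange c [ 0.593 -0.101  0.096]
flange front [ 0.559 -0.101  0.096]
flange left lug [ 0.591 -0.044  0.096]
bottle [0.486 0.223 0.18 ]
socket [0.59  0.227 0.152]
```

Call:
move_arm([
  {"tx": 0, "ty": 0, "tz": 0, "ax": 0, "ay": 0, "az": 8, "jaw": 160},
  {"tx": 0, "ty": 0, "tz": 0, "ax": 0, "ay": 0, "az": 8, "jaw": 160},
  {"tx": 0, "ty": 0, "tz": 0, "ax": 0, "ay": 0, "az": 8, "jaw": 160},
  {"tx": 0, "ty": 0, "tz": 0, "ax": 0, "ay": 0, "az": 8, "jaw": 160},
  {"tx": 0, "ty": 0, "tz": 0, "ax": 0, "ay": 0, "az": 8, "jaw": 160},
  {"tx": 0, "ty": 0, "tz": 0, "ax": 0, "ay": 0, "az": 8, "jaw": 160},
  {"tx": 0, "ty": 0, "tz": 0, "ax": 0, "ay": 0, "az": 8, "jaw": 160},
  {"tx": 0, "ty": 0, "tz": 0, "ax": 0, "ay": 0, "az": 7.2, "jaw": 160},
])

```text
time: 1.25
tool_pos: [0.2547, 0.5707, 0.2314]
tool_rot: [-0.0, 0.706, 0.708, 0.0]
contact_force: [-0.7, 0.1, 0.0]
gripper_width: 0.373
```

```bash
python3 st.py .485 .012 .22
```

```text
t 1.25 tcp [0.2547 0.5707 0.2314] shelf -0.257 0.7773 toolY ang 0.17 z [ 1.e-04  2.e-04 -1.e+00] w 0.373 F [-0.7  0.1  0. ]
tool delta [-0.5594  0.2286  0.0113]
```

Call:
move_arm([
  {"tx": -0.045, "ty": 0.0185, "tz": 0, "ax": 0, "ay": 0, "az": 0, "jaw": 160},
  {"tx": -0.045, "ty": 0.0185, "tz": 0, "ax": 0, "ay": 0, "az": 0, "jaw": 160},
  {"tx": -0.045, "ty": 0.0185, "tz": 0, "ax": 0, "ay": 0, "az": 0, "jaw": 160},
  {"tx": -0.045, "ty": 0.0185, "tz": 0, "ax": 0, "ay": 0, "az": 0, "jaw": 160},
  {"tx": -0.045, "ty": 0.0185, "tz": 0, "ax": 0, "ay": 0, "az": 0, "jaw": 160},
  {"tx": -0.045, "ty": 0.0185, "tz": 0, "ax": 0, "ay": 0, "az": 0, "jaw": 160},
  {"tx": -0.045, "ty": 0.0185, "tz": 0, "ax": 0, "ay": 0, "az": 0, "jaw": 160},
  {"tx": -0.045, "ty": 0.0185, "tz": 0, "ax": 0, "ay": 0, "az": 0, "jaw": 160},
  {"tx": -0.045, "ty": 0.0185, "tz": 0, "ax": 0, "ay": 0, "az": 0, "jaw": 160},
  {"tx": -0.045, "ty": 0.0185, "tz": 0, "ax": 0, "ay": 0, "az": 0, "jaw": 160},
  {"tx": 0, "ty": 0, "tz": 0, "ax": 0, "ay": 0, "az": -2.6, "jaw": 160},
  {"tx": 0, "ty": 0, "tz": 0, "ax": 0, "ay": 0, "az": 0, "jaw": 160},
])

```text
time: 2.45
tool_pos: [0.4466, 0.1066, 0.2328]
tool_rot: [0.003, 0.69, 0.724, 0.003]
contact_force: [0.2, 1.2, 0.4]
gripper_width: 0.37
```

```bash
python3 st.py .485 .012 .12
```

```text
t 2.45 tcp [0.4466 0.1066 0.2328] shelf -0.0881 0.3043 toolY ang 2.79 z [ 0.0086  0.0013 -1.    ] w 0.37 F [0.2 1.2 0.4]
tool delta [-0.0964  0.0327  0.113 ]
```

Call:
move_arm([
  {"tx": -0.032, "ty": 0.011, "tz": 0.0, "ax": 0, "ay": 0, "az": 0, "jaw": 160},
  {"tx": -0.032, "ty": 0.011, "tz": 0.0, "ax": 0, "ay": 0, "az": 0, "jaw": 160},
  {"tx": -0.031, "ty": 0.011, "tz": 0.0, "ax": 0, "ay": 0, "az": 0, "jaw": 160},
  {"tx": 0, "ty": 0, "tz": 0.03, "ax": 0, "ay": 0, "az": 0, "jaw": 160},
  {"tx": 0, "ty": 0, "tz": 0.03, "ax": 0, "ay": 0, "az": 0, "jaw": 160},
  {"tx": 0, "ty": 0, "tz": 0.03, "ax": 0, "ay": 0, "az": 0, "jaw": 160},
  {"tx": 0, "ty": 0, "tz": 0.01, "ax": 0, "ay": 0, "az": 0, "jaw": 160},
  {"tx": 0, "ty": 0, "tz": 0, "ax": 0, "ay": 0, "az": 0, "jaw": 160},
])

```text
time: 3.25
tool_pos: [0.4885, 0.0149, 0.1334]
tool_rot: [0.005, 0.689, 0.725, 0.006]
contact_force: [0.3, 0.2, -0.3]
gripper_width: 0.371
```

```bash
python3 st.py .485 .012 .10
python3 - <<'E'
from h2 import *
for n in("top","side"):
    f=grab(n); x0,y0,x1,y1=(230,130,400,270) if n=="top" else (220,120,370,270)
    cv2.imwrite(f"pics/{n}1.png",cv2.resize(f["color"][y0:y1,x0:x1][...,::-1],None,fx=4,fy=4,interpolation=cv2.INTER_CUBIC))
E
```

```text
t 3.25 tcp [0.4885 0.0149 0.1334] shelf -0.0508 0.2107 toolY ang 2.95 z [ 0.0161  0.001  -0.9999] w 0.371 F [ 0.3  0.2 -0.3]
tool delta [-0.0028 -0.0041  0.0333]
```

View pics/top1.png

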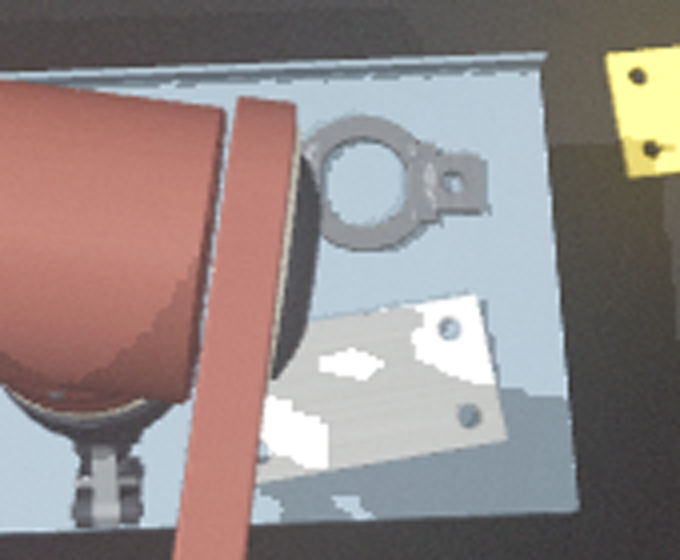

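View pics/side1.png

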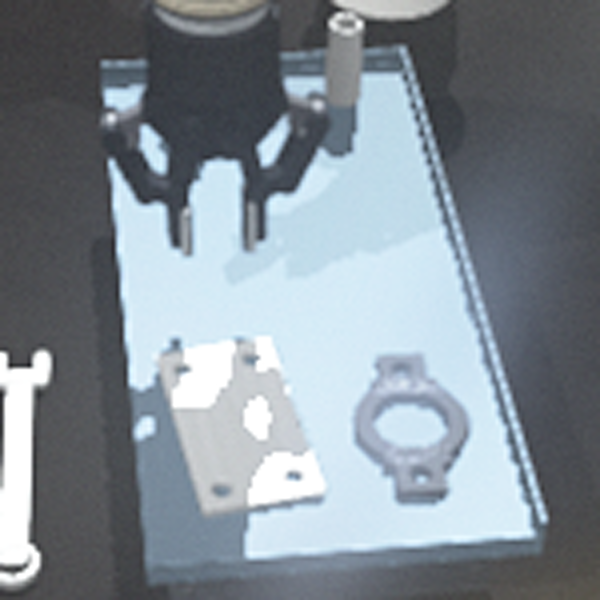

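The fingers straddle the plate's middle line, about 35 mm behind it, and the flange is clear. I'll remove the 0.9° tilt and descend in steps, watching the force.

Call:
move_arm([
  {"tx": 0, "ty": -0.002, "tz": 0.015, "ax": 0.9, "ay": 0, "az": 0.1, "jaw": 160},
  {"tx": 0, "ty": 0, "tz": 0.015, "ax": 0, "ay": 0, "az": 0, "jaw": 160},
  {"tx": 0, "ty": 0, "tz": 0.004, "ax": 0, "ay": 0, "az": 0, "jaw": 160},
  {"tx": 0, "ty": 0, "tz": 0, "ax": 0, "ay": 0, "az": 0, "jaw": 160},
])

```text
time: 3.75
tool_pos: [0.4907, 0.0148, 0.1028]
tool_rot: [0.004, 0.689, 0.725, 0.003]
contact_force: [-0.6, -0.1, -0.0]
gripper_width: 0.372
```

```bash
python3 st.py .485 .012 .09
```

```text
t 3.75 tcp [0.4907 0.0148 0.1028] shelf -0.0486 0.2105 toolY ang 2.89 z [ 0.0097 -0.0011 -1.    ] w 0.372 F [-0.6 -0.1 -0. ]
tool delta [-0.0025 -0.006   0.0128]
```

Call:
move_arm([
  {"tx": 0, "ty": -0.005, "tz": 0.003, "ax": 0.5, "ay": 0, "az": 0, "jaw": 160},
  {"tx": 0, "ty": 0, "tz": 0.004, "ax": 0, "ay": 0, "az": 0, "jaw": 160},
  {"tx": 0, "ty": 0, "tz": 0.001, "ax": 0, "ay": 0, "az": 0, "jaw": 160},
  {"tx": 0, "ty": 0, "tz": 0, "ax": 0, "ay": 0, "az": 0, "jaw": 160},
])

```text
time: 4.15
tool_pos: [0.4856, 0.0144, 0.0947]
tool_rot: [0.001, 0.689, 0.725, -0.0]
contact_force: [-0.0, 0.3, 0.2]
gripper_width: 0.372
```

```bash
python3 st.py .485 .012 .09
python3 - <<'E'
from h2 import *
f=grab("side"); x0,y0,x1,y1=(240,150,330,240)
cv2.imwrite(f"pics/side2.png",cv2.resize(f["color"][y0:y1,x0:x1][...,::-1],None,fx=6,fy=6,interpolation=cv2.INTER_CUBIC))
E
```

```text
t 4.15 tcp [0.4856 0.0144 0.0947] shelf -0.0536 0.2102 toolY ang 2.88 z [ 0.0011 -0.0018 -1.    ] w 0.372 F [-0.   0.3  0.2]
tool delta [-0.0023 -0.0008  0.0047]
```

View pics/side2.png

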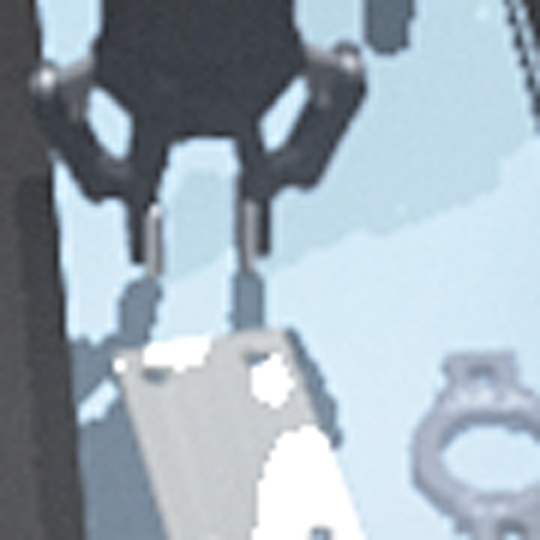

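Call:
move_arm([
  {"tx": 0, "ty": 0, "tz": 0.002, "ax": 0, "ay": 0, "az": 0, "jaw": 160},
  {"tx": 0, "ty": 0, "tz": 0.001, "ax": 0, "ay": 0, "az": 0, "jaw": 160},
  {"tx": 0, "ty": 0, "tz": 0, "ax": 0, "ay": 0, "az": 0, "jaw": 160},
])

```text
time: 4.5
tool_pos: [0.4861, 0.0143, 0.0921]
tool_rot: [0.002, 0.689, 0.725, 0.0]
contact_force: [0.2, -0.2, -0.6]
gripper_width: 0.376
```

Call:
move_arm([
  {"tx": 0, "ty": 0, "tz": 0.001, "ax": 0, "ay": 0, "az": 0, "jaw": 160},
  {"tx": 0, "ty": 0, "tz": 0, "ax": 0, "ay": 0, "az": 0, "jaw": 160},
])

```text
time: 4.7
tool_pos: [0.4862, 0.0143, 0.091]
tool_rot: [0.002, 0.689, 0.725, 0.0]
contact_force: [0.6, 0.5, 0.2]
gripper_width: 0.373
```

Call:
move_arm([
  {"tx": 0, "ty": 0, "tz": 0.001, "ax": 0, "ay": 0, "az": 0, "jaw": 160},
  {"tx": 0, "ty": 0, "tz": 0, "ax": 0, "ay": 0, "az": 0, "jaw": 160},
])

```text
time: 4.9
tool_pos: [0.4863, 0.0143, 0.09]
tool_rot: [0.002, 0.689, 0.725, 0.0]
contact_force: [-0.3, 0.2, 0.2]
gripper_width: 0.372
```

Call:
move_arm([
  {"tx": 0, "ty": 0, "tz": 0.001, "ax": 0, "ay": 0, "az": 0, "jaw": 160},
  {"tx": 0, "ty": 0, "tz": 0, "ax": 0, "ay": 0, "az": 0, "jaw": 160},
])

```text
time: 5.1
tool_pos: [0.4867, 0.0142, 0.0896]
tool_rot: [0.002, 0.689, 0.725, 0.0]
contact_force: [0.8, 0.6, 0.0]
gripper_width: 0.371
```

Call:
move_arm([
  {"tx": 0, "ty": 0, "tz": 0.001, "ax": 0, "ay": 0, "az": 0, "jaw": 160},
  {"tx": 0, "ty": 0, "tz": 0, "ax": 0, "ay": 0, "az": 0, "jaw": 160},
])

```text
time: 5.3
tool_pos: [0.487, 0.0142, 0.0896]
tool_rot: [0.002, 0.689, 0.725, 0.0]
contact_force: [0.1, -0.3, 0.2]
gripper_width: 0.369
```

Call:
move_arm([
  {"tx": 0, "ty": 0, "tz": 0.001, "ax": 0, "ay": 0, "az": 0, "jaw": 160},
  {"tx": 0, "ty": 0, "tz": 0, "ax": 0, "ay": 0, "az": 0, "jaw": 160},
])

```text
time: 5.5
tool_pos: [0.4873, 0.0142, 0.0896]
tool_rot: [0.002, 0.689, 0.725, 0.001]
contact_force: [0.2, 0.0, 0.1]
gripper_width: 0.369
```

```bash
python3 st.py .485 .012 .09
python3 - <<'E'
from h2 import *
s=manip.state(); print(np.round(s["joint_pos"],3),np.round(s["joint_efforts"],1),np.round(s["ft_torque"],2))
f=grab("side"); x0,y0,x1,y1=(240,150,330,240)
cv2.imwrite(f"pics/side3.png",cv2.resize(f["color"][y0:y1,x0:x1][...,::-1],None,fx=6,fy=6,interpolation=cv2.INTER_CUBIC))
E
```

```text
t 5.5 tcp [0.4873 0.0142 0.0896] shelf -0.0519 0.21 toolY ang 2.88 z [ 0.0039 -0.0022 -1.    ] w 0.369 F [0.2 0.  0.1]
tool delta [-0.002  -0.0024 -0.0004]
[-1.230e-01 -1.510e-01  2.056e+00 -2.000e-03  1.232e+00 -1.720e-01] [  0.  -27.3 -33.9  -0.    0.1   0. ] [ 0.02 -0.   -0.04]
```

View pics/side3.png

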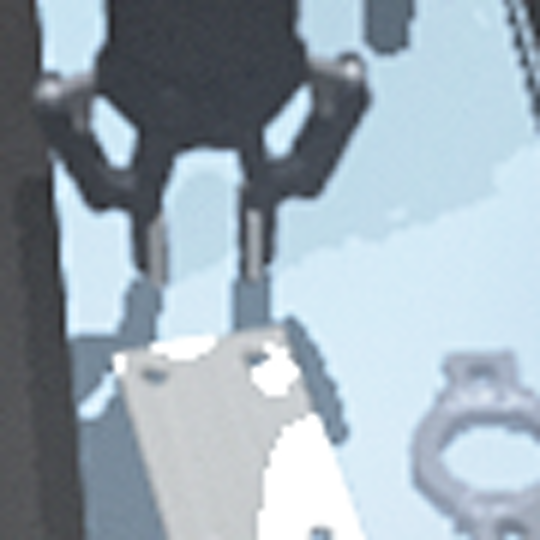

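```bash
python3 - <<'E'
from h2 import *
f=grab("side")
for uv in((265.8,197.2),(282.5,196.3)):
    c,d=ray(f,uv)
    for y in(.014,.003):
        print(y,(c+d*(y-c[1])/d[1]).round(4))
E
```

```text
0.014 [0.4673 0.014  0.0827]
0.003 [0.467  0.003  0.0927]
0.014 [0.5093 0.014  0.0839]
0.003 [0.5085 0.003  0.0938]
```

Call:
move_arm([
  {"tx": 0, "ty": 0, "tz": 0.001, "ax": 0, "ay": 0, "az": 0, "jaw": 160},
])

```text
time: 5.7
tool_pos: [0.4875, 0.0142, 0.0894]
tool_rot: [0.002, 0.689, 0.725, 0.0]
contact_force: [-4.4, 1.1, 12.3]
gripper_width: 0.373
```

The tips meet the shelf at TCP z 0.0896 (12 N up on a pressed row). I'll lift 1.6 mm and then advance.

Call:
move_arm([
  {"tx": 0, "ty": -0.002, "tz": -0.002, "ax": 0.2, "ay": 0, "az": 0, "jaw": 160},
  {"tx": -0.006, "ty": 0, "tz": 0, "ax": 0, "ay": 0, "az": 0, "jaw": 160},
  {"tx": -0.006, "ty": 0, "tz": 0, "ax": 0, "ay": 0, "az": 0, "jaw": 160},
  {"tx": -0.006, "ty": 0, "tz": 0, "ax": 0, "ay": 0, "az": 0, "jaw": 160},
  {"tx": 0, "ty": 0, "tz": 0, "ax": 0, "ay": 0, "az": 0, "jaw": 160},
])

```text
time: 6.2
tool_pos: [0.4856, -0.0056, 0.09]
tool_rot: [0.0, 0.689, 0.725, -0.001]
contact_force: [-0.1, 1.2, 0.1]
gripper_width: 0.374
```

```bash
python3 st.py .4875 -.02 .0912
```

```text
t 6.2 tcp [ 0.4856 -0.0056  0.09  ] shelf -0.0547 0.1904 toolY ang 2.89 z [-0.0015 -0.0025 -1.    ] w 0.374 F [-0.1  1.2  0.1]
tool delta [-0.0145  0.0012 -0.0011]
```

Call:
move_arm([
  {"tx": 0, "ty": 0, "tz": -0.0015, "ax": 0, "ay": 0, "az": 0, "jaw": 160},
  {"tx": -0.004, "ty": 0, "tz": 0, "ax": 0, "ay": 0, "az": 0, "jaw": 160},
  {"tx": -0.004, "ty": 0, "tz": 0, "ax": 0, "ay": 0, "az": 0, "jaw": 160},
  {"tx": -0.004, "ty": 0, "tz": 0, "ax": 0, "ay": 0, "az": 0, "jaw": 160},
  {"tx": -0.004, "ty": 0, "tz": 0, "ax": 0, "ay": 0, "az": 0, "jaw": 160},
  {"tx": -0.004, "ty": 0, "tz": 0, "ax": 0, "ay": 0, "az": 0, "jaw": 160},
])

```text
time: 6.8
tool_pos: [0.4864, -0.0262, 0.0912]
tool_rot: [-0.001, 0.689, 0.725, -0.001]
contact_force: [-0.6, 1.4, 0.3]
gripper_width: 0.369
```

```bash
python3 st.py .4875 -.02 .0912
```

```text
t 6.8 tcp [ 0.4864 -0.0262  0.0912] shelf -0.0548 0.1697 toolY ang 2.89 z [-2.e-03 -2.e-04 -1.e+00] w 0.369 F [-0.6  1.4  0.3]
tool delta [ 0.0061  0.0014 -0.    ]
```

Call:
move_arm([
  {"tx": -0.004, "ty": 0, "tz": 0, "ax": 0, "ay": 0, "az": 0, "jaw": 160},
  {"tx": -0.004, "ty": 0, "tz": 0, "ax": 0, "ay": 0, "az": 0, "jaw": 160},
  {"tx": -0.004, "ty": 0, "tz": 0, "ax": 0, "ay": 0, "az": 0, "jaw": 160},
  {"tx": -0.004, "ty": 0, "tz": 0, "ax": 0, "ay": 0, "az": 0, "jaw": 160},
  {"tx": -0.004, "ty": 0, "tz": 0, "ax": 0, "ay": 0, "az": 0, "jaw": 160},
  {"tx": -0.004, "ty": 0, "tz": 0, "ax": 0, "ay": 0, "az": 0, "jaw": 160},
  {"tx": -0.004, "ty": 0, "tz": 0, "ax": 0, "ay": 0, "az": 0, "jaw": 160},
])

```text
time: 7.5
tool_pos: [0.488, -0.0562, 0.0912]
tool_rot: [-0.001, 0.689, 0.725, -0.0]
contact_force: [0.5, 1.4, 1.2]
gripper_width: 0.375
```

```bash
python3 st.py .4875 -.06 .0912
python3 - <<'E'
from h2 import *
f=grab("side"); x0,y0,x1,y1=(220,150,370,290)
cv2.imwrite(f"pics/side4.png",cv2.resize(f["color"][y0:y1,x0:x1][...,::-1],None,fx=4,fy=4,interpolation=cv2.INTER_CUBIC))
E
```

```text
t 7.5 tcp [ 0.488  -0.0562  0.0912] shelf -0.0547 0.1397 toolY ang 2.9 z [-0.0017  0.001  -1.    ] w 0.375 F [0.5 1.4 1.2]
tool delta [-0.0038 -0.0007 -0.    ]
```

View pics/side4.png

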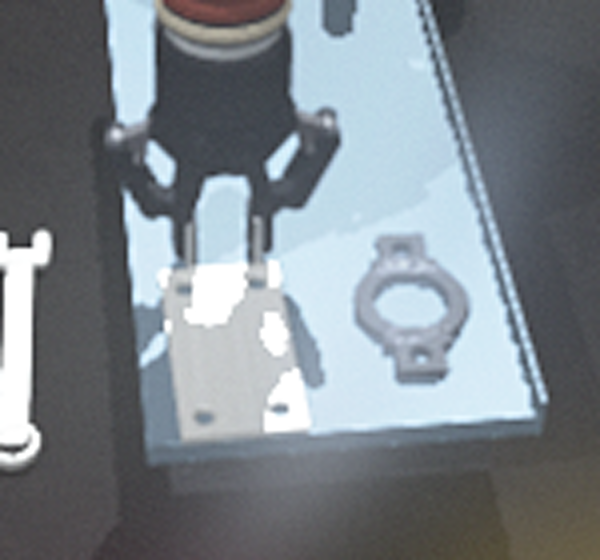

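The plate is now square against both fingers. Its leading holes are at about (271,254) and (290,252) in the full side picture, just short of the end.

```bash
python3 - <<'E'
from h2 import *
ex=np.array([.9988,.049,0]);ey=np.array([-.049,.9988,0]);O=np.array([.5551,-.1951,.09]) # side-view edge line
f=grab("side")
for uv in((271,254.2),(290,252),(265.5,221.7),(284.5,220.7)):
    X=onz(f,uv,.095); print(X.round(4),"yshelf(side edge)",((X-O)@ey).round(4))
E
```

```text
[ 0.4715 -0.186   0.095 ] yshelf(side edge) 0.0132
[ 0.5134 -0.1819  0.095 ] yshelf(side edge) 0.0152
[ 0.4631 -0.0851  0.095 ] yshelf(side edge) 0.1144
[ 0.5077 -0.0841  0.095 ] yshelf(side edge) 0.1132
```

Call:
move_arm([
  {"tx": -0.004, "ty": 0, "tz": 0, "ax": 0, "ay": 0, "az": 0, "jaw": 160},
  {"tx": -0.004, "ty": 0, "tz": 0, "ax": 0, "ay": 0, "az": 0, "jaw": 160},
  {"tx": -0.004, "ty": 0, "tz": 0, "ax": 0, "ay": 0, "az": 0, "jaw": 160},
  {"tx": -0.004, "ty": 0, "tz": 0, "ax": 0, "ay": 0, "az": 0, "jaw": 160},
  {"tx": -0.004, "ty": 0, "tz": 0, "ax": 0, "ay": 0, "az": 0, "jaw": 160},
  {"tx": -0.004, "ty": 0, "tz": 0, "ax": 0, "ay": 0, "az": 0, "jaw": 160},
  {"tx": -0.004, "ty": 0, "tz": 0, "ax": 0, "ay": 0, "az": 0, "jaw": 160},
  {"tx": 0, "ty": 0, "tz": 0, "ax": 0, "ay": 0, "az": 0, "jaw": 160},
])

```text
time: 8.4
tool_pos: [0.4892, -0.0867, 0.0912]
tool_rot: [-0.001, 0.689, 0.724, -0.0]
contact_force: [-0.3, 1.2, 0.7]
gripper_width: 0.372
```

```bash
python3 st.py .4875 -.06 .0912
python3 - <<'E'
from h2 import *
f=grab("side"); x0,y0,x1,y1=(220,150,370,290)
cv2.imwrite(f"pics/side5.png",cv2.resize(f["color"][y0:y1,x0:x1][...,::-1],None,fx=4,fy=4,interpolation=cv2.INTER_CUBIC))
E
```

```text
t 8.4 tcp [ 0.4892 -0.0867  0.0912] shelf -0.055 0.1091 toolY ang 2.85 z [-0.0026  0.0012 -1.    ] w 0.372 F [-0.3  1.2  0.7]
tool delta [ 0.0267 -0.0004 -0.    ]
```

View pics/side5.png

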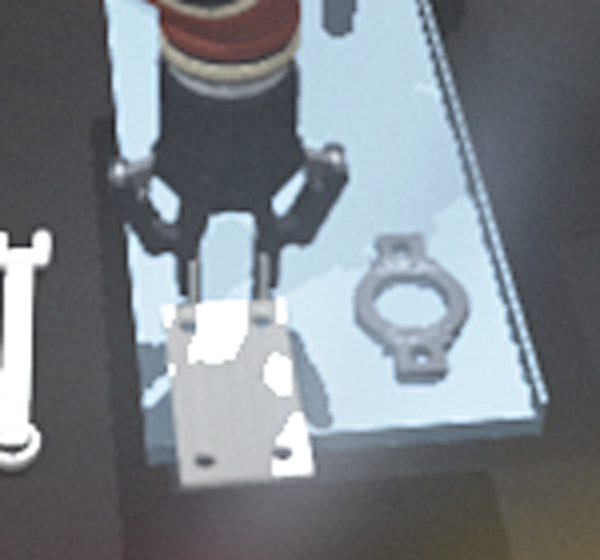

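The leading end now overhangs, with its holes at about (271,265) and (291,263). I'll back off along +y, lift, and measure with the view clear.

Call:
move_arm([
  {"tx": 0.01, "ty": 0, "tz": 0, "ax": 0, "ay": 0, "az": 0, "jaw": 160},
  {"tx": 0.015, "ty": 0, "tz": 0, "ax": 0, "ay": 0, "az": 0, "jaw": 160},
  {"tx": 0, "ty": 0, "tz": -0.03, "ax": 0, "ay": 0, "az": 0, "jaw": 160},
  {"tx": 0, "ty": 0, "tz": -0.04, "ax": 0, "ay": 0, "az": 0, "jaw": 160},
  {"tx": 0, "ty": 0, "tz": -0.04, "ax": 0, "ay": 0, "az": 0, "jaw": 160},
  {"tx": 0, "ty": 0, "tz": -0.03, "ax": 0, "ay": 0, "az": 0, "jaw": 160},
  {"tx": 0.045, "ty": -0.015, "tz": 0, "ax": 0, "ay": 0, "az": 0, "jaw": 160},
  {"tx": 0.045, "ty": -0.015, "tz": 0, "ax": 0, "ay": 0, "az": 0, "jaw": 160},
  {"tx": 0.045, "ty": -0.015, "tz": 0, "ax": 0, "ay": 0, "az": 0, "jaw": 160},
  {"tx": 0.045, "ty": -0.015, "tz": 0, "ax": 0, "ay": 0, "az": 0, "jaw": 160},
  {"tx": 0.045, "ty": -0.015, "tz": 0, "ax": 0, "ay": 0, "az": 0, "jaw": 160},
  {"tx": 0, "ty": 0, "tz": 0, "ax": 0, "ay": 0, "az": 0, "jaw": 160},
])

```text
time: 9.65
tool_pos: [0.3951, 0.1771, 0.2376]
tool_rot: [-0.0, 0.688, 0.726, 0.001]
contact_force: [0.9, -0.8, -1.1]
gripper_width: 0.375
```

```bash
python3 st.py
python3 - <<'E'
from h2 import *
ex=np.array([.9988,.049,0]);ey=np.array([-.049,.9988,0])
O={"top":np.array([.5868,-.191,.09]),"side":np.array([.5551,-.1951,.09])}
for n,b,t in(("top",(290,190,412,270),205),("side",(245,195,345,285),246)):
    f=grab(n); m,h,c=plate2(f,b,t); print(n,np.round(h,1).tolist())
    for p in h: X=onz(f,p,.095); print("  ",X.round(4),"y",((X-O[n])@ey).round(4),"x",((X-np.array([.5495,-.193,0]))@ex).round(4))
    cv2.imwrite(f"pics/{n}6.png",f["color"][...,::-1])
E
```

```text
t 9.65 tcp [0.3951 0.1771 0.2376] shelf -0.1361 0.3772 toolY ang 3.08 z [ 5.0e-04  1.7e-03 -1.0e+00] w 0.375 F [ 0.9 -0.8 -1.1]
top [[327.9, 242.5], [381.6, 240.4], [326.4, 220.2], [379.5, 218.3]]
   [ 0.4654 -0.1122  0.095 ] y 0.0847 x -0.08
   [ 0.4703 -0.2117  0.095 ] y -0.015 x -0.08
   [ 0.5074 -0.1102  0.095 ] y 0.0846 x -0.038
   [ 0.512  -0.2098  0.095 ] y -0.0151 x -0.0383
side [[270.8, 264.3], [290.2, 262.7], [266.6, 230.6], [285.0, 229.4]]
   [ 0.4698 -0.2144  0.095 ] y -0.0151 x -0.0806
   [ 0.5115 -0.2125  0.095 ] y -0.0152 x -0.0389
   [ 0.4646 -0.1141  0.095 ] y 0.0853 x -0.0809
   [ 0.5071 -0.1124  0.095 ] y 0.085 x -0.0384
```

View pics/top6.png

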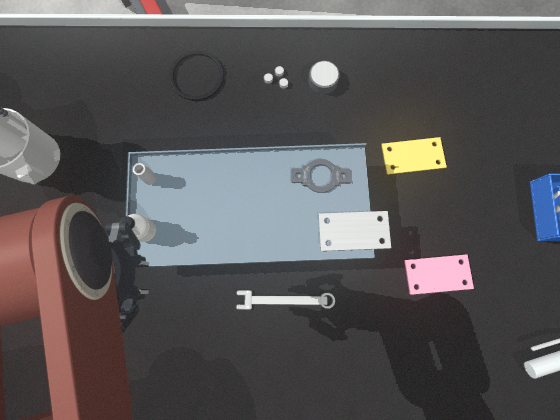

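View pics/side6.png

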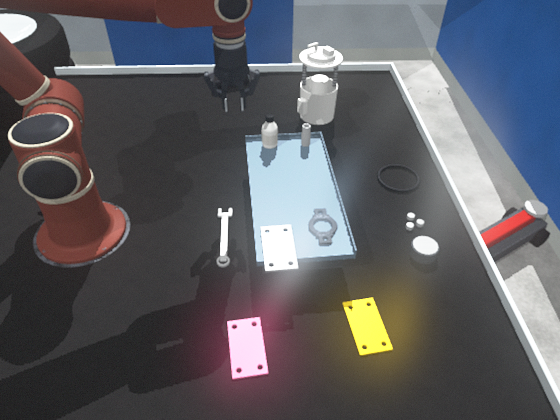

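Both views agree. The leading holes are 15 mm past the end (both at y = -0.015), the plate is square, and nothing else has moved. Handing in.

```bash
python3 -c "
from plant import manip
print(manip.job_done())"
```

```text
the job is handed in; nothing more can be done
None
```

I slid the bracket plate to the open end with two part-open fingertips pressed against its rear edge, which also squared it up. The job was handed in at about 9.8 s of the 48 s allowed; it returns no verdict.

**Plate position:** Both leading hole centres are about 15 mm past the shelf end, measured separately in the top and side views, which agreed to within 0.2 mm. That puts the plate's centre about 35 mm inside the end and its overhang at about 30 mm.

**Plate attitude:** It is square with the shelf end to within about 0.01 rad. Its centre is about 59 mm to the front of the shelf's middle line, within the 80 mm limit.

**Flatness:** I checked this only from the pictures. The hole positions worked out at the expected plate height agreed between the views; I did not triangulate the height again after the push.

**Bystanders:** The flange, socket, bottle and wrench show at the same pixels as at the start. I judged this by eye rather than measuring it again.

**Hand:** It is raised to about z = 0.24 m and clear of everything.

**Disagreements:**
- The first colour mask was too loose and was replaced.
- The two cameras differed by about 2 mm in y, so I measured each view against its own shelf edge.
- Triangulated heights came out about 2 mm low against the text. Touching the fingertips to the shelf gave 89.6 mm, against the stated 90 mm.

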